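# Snap the overcap onto the shoe-spray bottle in the drawer

## Robot

A 6-joint arm with a two-finger parallel gripper is mounted at the origin on the work surface. World frame = base frame: x ahead of the robot, y to its left, z up, the work surface at z = 0. Lengths are in mm, angles in rad, forces in N, time in s.
With the tool pointing down it reaches from about 375 to 975 mm from the base axis. Payload 3.8 kg.
Tool frame: the origin (TCP) lies midway between the tips of the shut fingers; the grasp point (between the pads) lies 19 mm behind it; x points along the fingers, z is the direction in which the jaws open and shut, and the axes are right-handed (so a half turn about x gives the same grasp; the last joint's range is limited). The gripper opens to 88 mm and grips with 3 to 60 N. Pads are 18 mm wide; open, the fingers measure 123 mm over their backs; the gripper's body (75 mm by 187 mm) begins 45 mm behind the grasp point.
Start: joints at [1.294, 0.264, 1.604, -0, 1.274, -0.037], TCP at [160.316, 655.68, 238.706] pointing down, gripper open.
Joint ranges: [-2.63, 2.63], [-0.94, 2.18], [0.31, 2.57], [-1.31, 4.45], [0, 2.66], [-2.55, 2.55]. Speed limits (rad/s): [2.57, 2.57, 3.14, 3.14, 3.14, 3.14].

## Interface

Orientations are given as a 3x3 rotation matrix whose columns are the frame's x, y, z axes.
In Python, from bench import * gives the robot as it stands.
- The arm moves only by the shell command python3 -m creep 'ROWS' [FORCE]. ROWS is JSON, a list of rows, each an object with "rotation": the turn, a rotation vector about the tool's x, y, z in degrees, a list of three; "delta_pos": the shift along the tool's x, y, z in m, a list of three; "jaw": the closure, from 0 (fully open) to 1 (shut). In form: [{"rotation": [wx, wy, wz], "delta_pos": [x, y, z], "jaw": jaw}, ...]. A call has 1 to 8 rows; each row shifts and turns the pose as measured when the row begins, along the tool's axes as they then stand; what a row does not reach is not made up. A row lasts 1/10 s, in which the tool goes at most 50 mm and 8.59 degrees, less where a joint would pass 70% of its speed; a pose out of reach is approached as far as the arm can. A call with a gripper value outside its range is refused whole. The fingers move at their own pace and stop on an object; FORCE is the grip in N (left out, the last holds). Time passes only in rows, so rows that do not move let the fingers close. It gives the time, the measured TCP pose, the force and the opening at its end, in the units of the state.
- state(): the state, without advancing time (a new reading comes with each control period).
- grab_frame(name): name is "side" or "top"; returns the picture (480x640x3 uint8, blue, green, red); there is no depth.
- camera_params(name): a dict with "K" (3x3 intrinsics, pixels), "T" (4x4, takes a point from camera to world coordinates). Camera axes: x right, y down, z forward; pixel columns grow to the right and rows downward; lengths in mm; the calibration is good to about 2 mm. A picture is of the moment at which its call begins. camera_params takes no time and is no camera call.
- job_done(): hands the job in, once; it reports no verdict.
Trained networks look in the newest picture that a camera, given by its name, has taken for a name from the list of things; names that differ only in an ending like _2 or _b are one class to them, and where a whole thing is asked for, a point or a joint stands for the part that bears it (a point fixed in the world has none). Each returns a list of dicts, best first, with "conf" (0 to 1); they miss things now and then, are a little off and sometimes report something else, mostly with a low value. They report only what shows in the picture. A call takes as long as a camera call. They do not tell look-alikes from the thing itself.
- find_in(thing, camera): "bbox" ([left, top, width, height] in pixels, round what is visible of it).
- place_of(thing, camera): "pixel" ([column, row] in pixels: a listed point, or the origin of a listed thing).
The state is a dict: "time": time; "joint_pos": joint angles; "qvel": joint speeds; "effort": joint torques, N m; "position": TCP position; "eef_rot": TCP orientation; "wrist_force": force on the tool from outside, world axes, zero at the start; "torque": the same for the moment, N m; "width": opening from 0.0 (shut) to 1.0 (fully open).
Only numpy, scipy, OpenCV 4.12 (cv2) and the standard library are available. Lean on these libraries where they do the work, as an engineer would, in place of code of your own. Each camera call takes 0.05 s, during which the arm holds its last target. There are 200 camera calls.

## Task

The shoe-freshener spray bottle in the little cabinet has been left without its blue overcap: pull the drawer out to its stop so that the bottle stands clear, then take the cap from the shelf and press it onto the bottle until it clicks home, fully down on the bottle's shoulder. Keep pushing firmly down after the click and finish like that, with the fingers still on the cap and pressing it down, the drawer still fully out. Leave the bottle and the tin standing in the drawer, and leave the brush and the red box where they are.

Things in the scene. Friction and masses are not known exactly. Their poses are not given: they have to be found in the camera images.
- cabinet: Small light-wood cabinet fixed to the shelf, 220 mm deep (along its x), 190 mm wide (y), 140 mm high; origin at the centre of its underside. x points level from its front to its back, z up. Its one drawer has a darker front 12 mm thick on the outside, as wide as the cabinet, reaching from 3 to 137 mm above the shelf.
- drawer (a joint): How far the drawer is pulled out, in metres: 0 shut, 0.140 at its stop. It slides level along the cabinet's -x (towards the robot's side), with about 3.5 N of friction, and stays where it is left. It starts shut.
- drawer_handle (a point): Middle of the drawer's steel bar handle, 112 mm above the shelf. The bar is round, 10 mm thick, 96 mm long, level along this point's y, with a post at either end; its axis is 35 mm in front of the drawer front's outer face, so 30 mm are clear behind the bar. The point's axes are the cabinet's (x into the cabinet, z up).
- drawer_floor (a point): Point on the drawer's floor, 22 mm above the shelf, midway between its two cells, 110 mm in x behind the handle; it moves with the drawer; axes as the cabinet's. The open cells, 66 mm (x) by 69 mm (y), are centred 37.5 mm to +y and -y of it; one holds the spray bottle, the other the tin. Cell walls rise 32 mm and the drawer's sides 40 mm above the floor.
- bottle_seat (a point): Centre of the flat shoulder of the spray bottle, on its axis; z is its axis, up. The bottle stands loose and upright in one of the drawer's cells, hidden in the cabinet until the drawer is pulled: an aluminium cylinder, 46 mm diameter, green band, 58 mm from foot to shoulder (so the shoulder is 80 mm above the shelf). The cap's rim rests on this shoulder when home.
- bottle_lugs (a point): Point on the bottle's axis 7.5 mm above its shoulder, level with four sprung snap lugs that stand out to 41 mm diameter from the white collar. The collar is 32 mm in diameter and ends 16 mm above the shoulder; on it stands the white pump nozzle, 15 mm in diameter, its top 31 mm above the shoulder.
- cap_center (a point): Centre, half-way up, of the loose blue overcap: a hard plastic cylinder, 47 mm diameter, 39 mm tall, about 25 g, closed on top (z up), open below. It stands mouth down on the open shelf to one side of the cabinet, so this point starts 19.5 mm above the shelf. When the cap is home this point is 19.5 mm above the bottle's shoulder.
- cap_rim (a point): Centre of the cap's lower rim. Inside the rim is a snap bead of 37 mm bore; above it the bore is 42 mm, 36 mm deep. Lowered over the bottle in line, the bead meets the lugs with the rim about 10 mm above the shoulder; pushing it on takes some 6 to 12 N over the next few mm, then the force drops sharply (the click) and the rim comes down on the shoulder.
- brush: Small oval shoe brush lying bristles down on the open shelf, 115 x 50 x 36 mm, brown wood on dark bristles; origin at the centre of its underside. Not to be disturbed.
- redbox: Red plastic box with a press-button catch, closed, 104 x 154 x 66 mm, standing on the shelf beside the cabinet; origin at the centre of its underside. Not to be disturbed.
- tin_center (a point): Centre of a round aluminium polish tin with a twist lid, 58 mm diameter, 22 mm tall, lying flat and loose in the drawer's other cell. It stays there.
Not all that is in view belongs to the job. Of the things that look like the part that bears cap_center, the smallest one is meant.

How it is judged (in metres and radians):
On the way, in this order (a step that is already met when the one before it is completed fails the run):
1. the drawer is pulled out to its stop (value of joint drawer above 0.134 m), for 0.2 s.
2. the cap has snapped over the lugs and sits on the bottle's shoulder (z of cap_center in the frame of bottle_seat between 0.016 and 0.0225 m and horizontal distance between cap_center and bottle_seat below 0.005 m and angle between the z axis of cap_center and the z axis of bottle_seat, either way round below 0.12 rad), for 0.2 s.
At the end, for the whole second after the job is handed in: The drawer is more than 128 mm out, the bottle stands upright on its floor, the cap is snapped on (rim within 3 mm of the shoulder, centred within 5 mm, straight within 0.12 rad), and the fingers are still on the cap, pressing it on the bottle with more than 3 N (all of step 2 and value of joint drawer above 0.128 m and angle between bottle_seat's own z axis and vertical below 0.12 rad and height (world z) of bottle_seat below 0.088 m and contact force between cap and bottle above 3 N and contact force between the fingers and cap above 3 N); the arm keeps its last pose, push and grip.
It fails at once if the brush was disturbed (moved more than 30 mm) (distance of brush from where it was at the start of the episode above 0.03 m).
It fails at once if the red box was disturbed (moved more than 30 mm) (distance of redbox from where it was at the start of the episode above 0.03 m).
It fails at once if the bottle was knocked over or lifted out of its cell (angle between bottle_seat's own z axis and vertical above 0.6 rad or height (world z) of bottle_seat above 0.115 m).
It fails at once if the tin was taken out of its cell (z of tin_center in the frame of drawer_floor above 0.05 m).
It also fails if it takes over 58 s, if anything falls off the work surface, if the arm or the gripper's body presses on something with over 40 N, if the wrist force passes 120 N, or if a joint passes its speed limit or range.

## Working session

There is one attempt and no reset: what is moved stays moved. The work goes in short steps, Python scripts to look and compute and a shell command to move; the robot and the scene stay as the last step left them, time stands still between calls to the robot, and variables do not carry over. Pictures are saved under pics/ and viewed, about 8 in all and at most 12, crops included, and the job is handed in when it is done.

```bash
mkdir -p pics; cat > h.py <<'E'
from bench import *
import numpy as np, cv2
def ray(cam,px):
    p=camera_params(cam);K=np.array(p["K"]);T=np.array(p["T"])
    d=T[:3,:3]@np.linalg.inv(K)@np.array([px[0],px[1],1.]);return T[:3,3],d
def at_z(cam,px,z):
    o,d=ray(cam,px);return o+d*(z-o[2])/d[2]
def tri(p1,p2):
    o1,d1=ray("top",p1);o2,d2=ray("side",p2)
    A=np.c_[d1,-d2];s=np.linalg.lstsq(A,o2-o1,rcond=None)[0]
    a=o1+d1*s[0];b=o2+d2*s[1];return (a+b)/2,np.linalg.norm(a-b)
def proj(cam,P):
    p=camera_params(cam);K=np.array(p["K"]);T=np.array(p["T"])
    c=K@(T[:3,:3].T@(np.array(P)-T[:3,3]));return c[:2]/c[2]
E
python3 - <<'E'
from h import *
np.set_printoptions(precision=3,suppress=True)
a=grab_frame("top");b=grab_frame("side")
cv2.imwrite("pics/t0.png",a);cv2.imwrite("pics/s0.png",b)
for c in("top","side"):
    print(c,np.array(camera_params(c)["T"])[:3,3])
    for t in("drawer_handle","cap_center","cabinet","brush","redbox"):
        print(t,[(np.round(r["pixel"],1),round(r["conf"],2)) for r in place_of(t,c)[:4]])
    print([(np.round(r["bbox"]),round(r["conf"],2)) for r in find_in("cap_center",c)[:4]])
s=state();print(s["position"],s["eef_rot"],s["wrist_force"],s["width"],s["time"])
E
```

```text
top [ 402.68   -24.646 1293.945]
drawer_handle [(array([339.9, 226.7]), 0.95)]
cap_center [(array([461.7, 265.2]), 0.96), (array([419.8, 252.6]), 0.72)]
cabinet []
brush [(array([203.3, 281.8]), 0.87), (array([343.7, 224. ]), 0.51)]
redbox [(array([450.2, 185.6]), 0.86)]
[(array([452., 257.,  23.,  18.]), 0.85), (array([407., 239.,  33.,  30.]), 0.74), (array([448., 296.,  28.,  28.]), 0.69)]
side [1211.844 -607.436 1034.966]
drawer_handle [(array([305.4, 247. ]), 0.94)]
cap_center [(array([158.8, 296.8]), 0.86), (array([230.3, 306.6]), 0.83), (array([184.3, 324.3]), 0.64)]
cabinet [(array([247.3, 383.3]), 0.7), (array([363.6, 316.9]), 0.69), (array([183.1, 326.9]), 0.17)]
brush [(array([372.7, 188.4]), 0.91)]
redbox [(array([249.4, 384.5]), 0.61)]
[(array([170., 313.,  23.,  32.]), 0.72), (array([142., 278.,  36.,  31.]), 0.7), (array([216., 291.,  28.,  40.]), 0.62)]
[160.338 655.688 238.745] [[ 0.    -0.971  0.238]
 [ 0.     0.238  0.971]
 [-1.    -0.     0.   ]] [ 0.992  0.053 -0.538] 0.9973038523681644 0.7
```

View pics/t0.png

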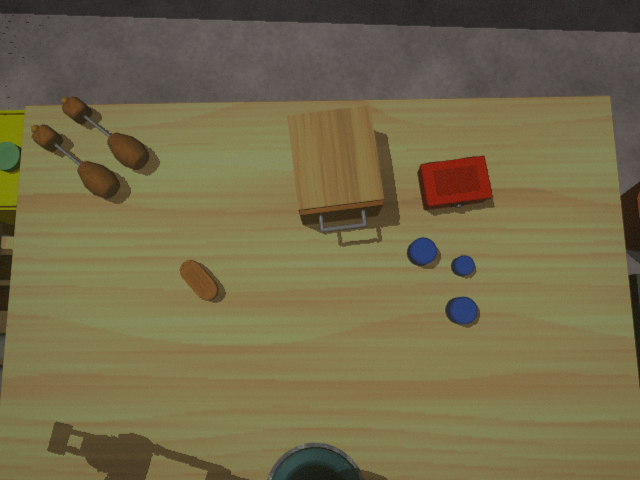

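View pics/s0.png

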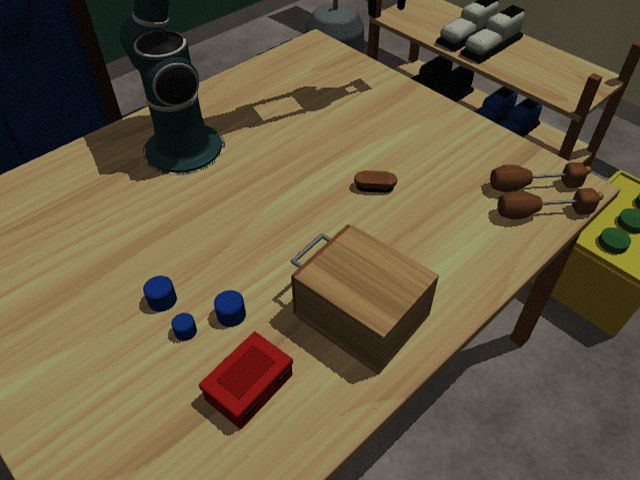

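The top view shows three blue caps: (422,251), (463,265) and (462,310). In the side view they are at (230,308), (184,326) and (160,293). The one at top (463,265) / side (184,326) is clearly the smallest. I'll confirm that by measuring it and viewing an enlarged crop.

```bash
python3 - <<'E'
from h import *
np.set_printoptions(precision=1,suppress=True)
a=cv2.imread("pics/t0.png");b=cv2.imread("pics/s0.png")
def blobs(im,x0,y0,x1,y1):
    h=cv2.cvtColor(im,cv2.COLOR_BGR2HSV);m=cv2.inRange(h,(105,120,50),(130,255,255));k=np.zeros_like(m);k[y0:y1,x0:x1]=m[y0:y1,x0:x1]
    n,l,s,c=cv2.connectedComponentsWithStats(k);return [(s[i],c[i]) for i in range(1,n) if s[i][4]>60]
for s,c in blobs(a,390,220,500,340): print("top",s,c,at_z("top",c,30))
for s,c in blobs(b,120,260,260,350): print("side",s,c,at_z("side",c,25))
print("cap",tri((461.7,265.2),(184.3,324.3)), at_z("top",(461.7,265.2),19.5),at_z("side",(184.3,324.3),19.5))
print("handle",tri((339.9,226.7),(305.4,247)),at_z("top",(339.9,226.7),112),at_z("side",(305.4,247),112))
for p in((289,115),(370,107),(383,205),(302,212)): print("corner",at_z("top",p,140))
for p in((293,277),(348,226),(437,276),(388,333)): print("cornerS",at_z("side",p,140))
print("ends",at_z("top",(321,230),112),at_z("top",(365,226),112))
print("red",at_z("top",(450,185.6),0),"brush",at_z("top",(203,282),0))
for p in((421,210),(492,192),(486,156),(420,165)): print("redcorner",at_z("top",p,66))
c1=cv2.resize(a[150:340,270:510],None,fx=3,fy=3,interpolation=2)
cv2.imwrite("pics/c1.png",c1)
E
```

```text
top [410 238  27  26 529] [422.8 250.3] [ 555.4 -258.8   30. ]
top [455 256  19  19 291] [463.9 264.8] [ 520.4 -353.7   30. ]
top [450 297  27  26 560] [463.1 309.8] [ 415.8 -346.4   30. ]
side [144 276  29  23 511] [157.7 287.1] [ 399.6 -336.2   25. ]
side [215 291  29  24 538] [228.4 302.1] [ 540.8 -248.3   25. ]
side [172 313  22  19 319] [182.4 322.1] [ 515.1 -350.1   25. ]
cap (array([ 520.4, -350. ,   22.3]), np.float64(0.912282341499887)) [ 520.4 -351.1   19.5] [ 518.7 -348.9   19.5]
handle (array([598. , -64.7, 110. ]), np.float64(9.142967673278372)) [600.4 -61.  112. ] [596.8 -69.8 112. ]
corner [854.1  51.6 140. ]
corner [ 870.1 -132.3  140. ]
corner [ 643.1 -155.4  140. ]
corner [629.4  22.7 140. ]
cornerS [ 657.3 -158.3  140. ]
cornerS [634.6  21.8 140. ]
cornerS [855.6  52.2 140. ]
cornerS [ 877.5 -119.6  140. ]
ends [593.3 -18.6 112. ] [ 601.4 -117.2  112. ]
red [ 719.3 -337.5    0. ] brush [486.2 269.9   0. ]
redcorner [ 645.7 -251.7   66. ]
redcorner [ 686.7 -418.    66. ]
redcorner [ 773.8 -409.2   66. ]
redcorner [ 754.  -253.5   66. ]
```

View pics/c1.png

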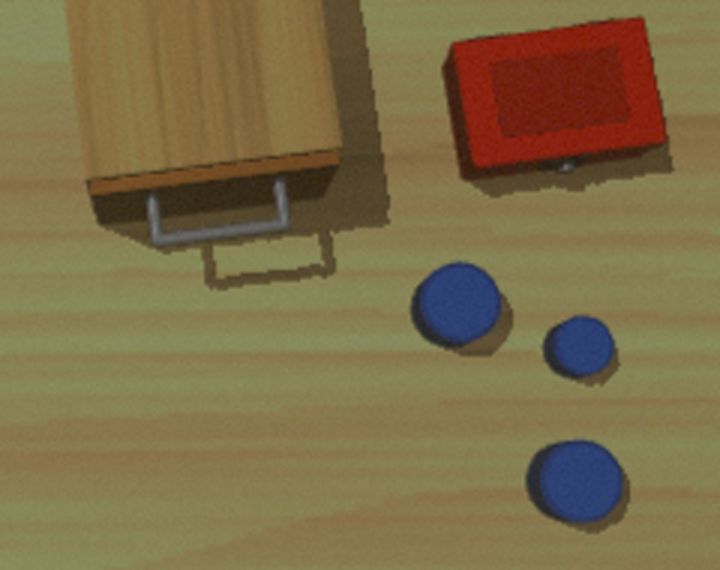

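The crop confirms it. The small cap at crop (582,347), which is top pixel (464,265), is about 47 mm across; the other two are about 66 mm. It stands at about (520,-351). The handle is at about (599,-66,112) and the cabinet yaw is about 6°. I'll move above the handle.

```bash
R='{"rotation":[0,0,0],"delta_pos":[0,-0.025,-0.025],"jaw":0}'
python3 -m creep '[{"rotation":[0,0,0],"delta_pos":[0,-0.03,-0.03],"jaw":0.3},{"rotation":[0,0,0],"delta_pos":[0,-0.03,-0.03],"jaw":0.3},{"rotation":[0,0,0],"delta_pos":[0,-0.03,-0.03],"jaw":0.3},{"rotation":[0,0,0],"delta_pos":[0,-0.03,-0.03],"jaw":0.3},{"rotation":[0,0,0],"delta_pos":[0,-0.03,-0.03],"jaw":0.3},{"rotation":[0,0,0],"delta_pos":[0,-0.03,-0.03],"jaw":0.3},{"rotation":[0,0,0],"delta_pos":[0,-0.03,-0.03],"jaw":0.3},{"rotation":[0,0,0],"delta_pos":[0,-0.03,-0.03],"jaw":0.3}]'
python3 -m creep '[{"rotation":[0,0,0],"delta_pos":[0,-0.03,-0.03],"jaw":0.5},{"rotation":[0,0,0],"delta_pos":[0,-0.03,-0.03],"jaw":0.5},{"rotation":[0,0,0],"delta_pos":[0,-0.03,-0.03],"jaw":0.5},{"rotation":[0,0,0],"delta_pos":[0,-0.03,-0.03],"jaw":0.5},{"rotation":[0,0,0],"delta_pos":[0,-0.03,-0.03],"jaw":0.5},{"rotation":[0,0,0],"delta_pos":[0,-0.03,-0.03],"jaw":0.5},{"rotation":[0,0,0],"delta_pos":[0,-0.03,-0.03],"jaw":0.5},{"rotation":[0,0,0],"delta_pos":[0,-0.03,-0.03],"jaw":0.5}]'
python3 -m creep '[{"rotation":[8.5,0,0],"delta_pos":[0,0,0],"jaw":0.7},{"rotation":[8.5,0,0],"delta_pos":[0,0,0],"jaw":0.7},{"rotation":[8.5,0,0],"delta_pos":[0,0,0],"jaw":0.7},{"rotation":[8.5,0,0],"delta_pos":[0,0,0],"jaw":0.7},{"rotation":[8.5,0,0],"delta_pos":[0,0,0],"jaw":0.7},{"rotation":[8.5,0,0],"delta_pos":[0,0,0],"jaw":0.7},{"rotation":[8.5,0,0],"delta_pos":[0,0,0],"jaw":0.7},{"rotation":[8.5,0,0],"delta_pos":[0,0,0],"jaw":0.7}]'
```

```text
time: 1.5
position: [339.9, 361.0, 238.4]
eef_rot: [[0.002, -0.974, 0.228], [0.004, 0.228, 0.974], [-1.0, -0.001, 0.005]]
wrist_force: [0.4, -0.5, 0.6]
width: 0.701
time: 2.3
position: [524.8, 59.8, 241.2]
eef_rot: [[0.011, -0.974, 0.227], [0.008, 0.227, 0.974], [-1.0, -0.009, 0.01]]
wrist_force: [0.4, 1.3, -0.2]
width: 0.502
time: 3.1
position: [528.5, 52.2, 242.6]
eef_rot: [[0.014, -0.136, 0.991], [0.006, 0.991, 0.136], [-1.0, 0.004, 0.015]]
wrist_force: [0.3, -0.4, 0.7]
width: 0.299
```

```bash
cat > go.py <<'E'
import sys
from h import *
from scipy.spatial.transform import Rotation as Ro
x,y,z,th=map(float,sys.argv[1:5]);s=state();R=np.array(s["eef_rot"])
t=np.radians(th);zz=np.array([np.cos(t),np.sin(t),0]);xx=np.array([0,0,-1.]);W=np.c_[xx,np.cross(zz,xx),zz]
d=np.array([x,y,z])-s["position"]
print("delta tool now mm",(R.T@d).round(1),"| delta tool after turn",(W.T@d).round(1),"turn deg",np.degrees(Ro.from_matrix(R.T@W).as_rotvec()).round(1))
E
python3 go.py 598 -67 165 6
```

```text
delta tool now mm [  77.8 -127.9   51.4] | delta tool after turn [  77.6 -125.8   56.6] turn deg [ 1.8  0.9 -0.3]
```

```bash
python3 -m creep '[{"rotation":[1.8,0.9,-0.3],"delta_pos":[0,-0.02,0.01],"jaw":0.7},{"rotation":[0,0,0],"delta_pos":[0,-0.035,0.015],"jaw":0.7},{"rotation":[0,0,0],"delta_pos":[0.025,-0.035,0.015],"jaw":0.7},{"rotation":[0,0,0],"delta_pos":[0.025,-0.03,0.012],"jaw":0.7},{"rotation":[0,0,0],"delta_pos":[0.025,-0.01,0.005],"jaw":0.7},{"rotation":[0,0,0],"delta_pos":[0,0,0],"jaw":0.7},{"rotation":[0,0,0],"delta_pos":[0,0,0],"jaw":0.7}]'
python3 go.py 598 -67 165 6; python3 - <<'E'
from h import *
np.set_printoptions(precision=1,suppress=True)
a=grab_frame("top");b=grab_frame("side")
for c in("top","side"):
    for r in place_of("drawer_handle",c)[:3]: print(c,r,at_z(c,r["pixel"],112))
    print("tcp proj",proj(c,state()["position"]))
u=cv2.resize(a[170:270,280:400],None,fx=4,fy=4,interpolation=2);v=cv2.resize(b[180:330,240:380],None,fx=2.85,fy=2.667,interpolation=2)
cv2.imwrite("pics/c2.png",np.hstack([u[:400],v[:400,:319]]))
E
```

```text
time: 3.8
position: [603.8, -74.7, 169.4]
eef_rot: [[0.007, -0.102, 0.995], [-0.001, 0.995, 0.102], [-1.0, -0.001, 0.006]]
wrist_force: [0.8, -0.0, 0.6]
width: 0.302
delta tool now mm [ 4.4  8.2 -5. ] | delta tool after turn [ 4.4  8.2 -4.9] turn deg [-0.1  0.4  0.1]
top {'pixel': [345.8, 226.2], 'conf': 0.55} [601.4 -74.2 112. ]
tcp proj [346.7 220.5]
side {'pixel': [305.4, 247.5], 'conf': 0.88} [597.9 -70.7 112. ]
tcp proj [305.7 231.2]
```

View pics/c2.png

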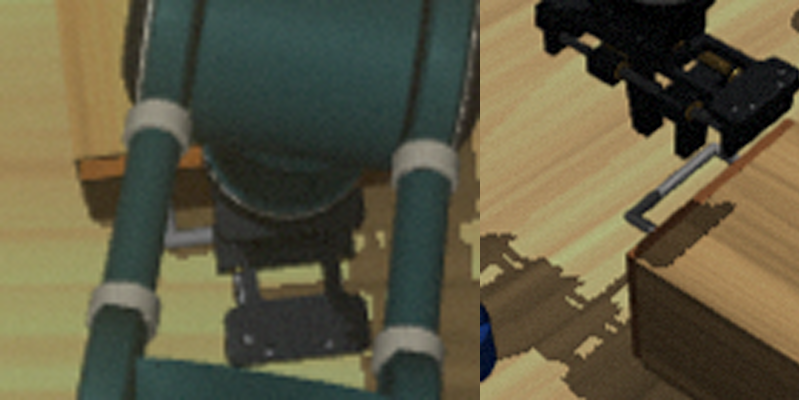

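The side crop shows the fingers above and behind the bar, which runs from crop (635,218) to (730,155). The top crop is mostly blocked by the arm. I'll centre on x≈598.5 and go down.

```bash
python3 -m creep '[{"rotation":[0,0.4,0],"delta_pos":[0.015,0.005,-0.005],"jaw":0.7},{"rotation":[0,0,0],"delta_pos":[0.01,0,0],"jaw":0.7},{"rotation":[0,0,0],"delta_pos":[0,0,0],"jaw":0.7},{"rotation":[0,0,0],"delta_pos":[0,0,0],"jaw":0.7}]'; python3 go.py 598.5 -70 93 6
```

```text
time: 4.4
position: [598.9, -66.9, 146.3]
eef_rot: [[0.005, -0.107, 0.994], [-0.002, 0.994, 0.107], [-1.0, -0.003, 0.005]]
wrist_force: [1.3, -0.7, 0.4]
width: 0.3
delta tool now mm [53.3 -2.9 -1. ] | delta tool after turn [53.3 -3.1 -0.7] turn deg [0.1 0.3 0.2]
```

```bash
python3 -m creep '[{"rotation":[0,0.3,0],"delta_pos":[0.012,0,0],"jaw":0.7},{"rotation":[0,0,0],"delta_pos":[0.012,0,0],"jaw":0.7},{"rotation":[0,0,0],"delta_pos":[0.012,0,0],"jaw":0.7},{"rotation":[0,0,0],"delta_pos":[0.01,0,0],"jaw":0.7},{"rotation":[0,0,0],"delta_pos":[0.005,0,0],"jaw":0.7},{"rotation":[0,0,0],"delta_pos":[0,0,0],"jaw":0.7}]'; python3 go.py 598.5 -70 93 6
```

```text
time: 5.0
position: [598.2, -67.0, 89.5]
eef_rot: [[-0.002, -0.107, 0.994], [-0.002, 0.994, 0.107], [-1.0, -0.002, -0.003]]
wrist_force: [0.8, -0.3, 0.2]
width: 0.302
delta tool now mm [-3.5 -3.  -0.1] | delta tool after turn [-3.5 -3.  -0. ] turn deg [ 0.1 -0.1  0.1]
```

No contact on the way down. Closing on the bar now.

```bash
python3 -m creep '[{"rotation":[0,0,0],"delta_pos":[-0.003,0,0],"jaw":1},{"rotation":[0,0,0],"delta_pos":[0,0,0],"jaw":1},{"rotation":[0,0,0],"delta_pos":[0,0,0],"jaw":1},{"rotation":[0,0,0],"delta_pos":[0,0,0],"jaw":1},{"rotation":[0,0,0],"delta_pos":[0,0,0],"jaw":1}]' 25
python3 -m creep '[{"rotation":[0,0,0],"delta_pos":[0,0,-0.01],"jaw":1},{"rotation":[0,0,0],"delta_pos":[0,0,-0.015],"jaw":1},{"rotation":[0,0,0],"delta_pos":[0,0,-0.015],"jaw":1},{"rotation":[0,0,0],"delta_pos":[0,0,0],"jaw":1}]'
```

```text
time: 5.5
position: [598.9, -67.1, 92.7]
eef_rot: [[-0.001, -0.107, 0.994], [-0.003, 0.994, 0.107], [-1.0, -0.002, -0.001]]
wrist_force: [1.1, -0.1, -3.1]
width: 0.095
time: 5.9
position: [560.4, -71.6, 92.7]
eef_rot: [[0.004, -0.107, 0.994], [-0.003, 0.994, 0.107], [-1.0, -0.004, 0.004]]
wrist_force: [-3.7, -0.9, -0.8]
width: 0.096
```

```bash
python3 -m creep '[{"rotation":[0,0,0],"delta_pos":[0,0,-0.015],"jaw":1},{"rotation":[0,0,0],"delta_pos":[0,0,-0.015],"jaw":1},{"rotation":[0,0,0],"delta_pos":[0,0,-0.015],"jaw":1},{"rotation":[0,0,0],"delta_pos":[0,0,-0.015],"jaw":1},{"rotation":[0,0,0],"delta_pos":[0,0,-0.015],"jaw":1},{"rotation":[0,0,0],"delta_pos":[0,0,-0.01],"jaw":1},{"rotation":[0,0,0],"delta_pos":[0,0,-0.005],"jaw":1}]'; python3 -m creep '[{"rotation":[0,0,0],"delta_pos":[0,0,-0.005],"jaw":1},{"rotation":[0,0,0],"delta_pos":[0,0,-0.005],"jaw":1},{"rotation":[0,0,0],"delta_pos":[0,0,-0.004],"jaw":1}]'
```

```text
time: 6.6
position: [471.8, -82.0, 92.8]
eef_rot: [[0.016, -0.107, 0.994], [-0.004, 0.994, 0.107], [-1.0, -0.006, 0.016]]
wrist_force: [4.7, -0.8, -5.8]
width: 0.096
time: 6.9
position: [461.0, -83.3, 93.0]
eef_rot: [[0.027, -0.105, 0.994], [-0.004, 0.994, 0.105], [-1.0, -0.006, 0.026]]
wrist_force: [25.9, 4.5, -26.1]
width: 0.096
```

The force jumped to 26 N after about 139 mm, so the drawer is at its stop. I'll relax, release and lift.

```bash
python3 -m creep '[{"rotation":[0,0,0],"delta_pos":[0,0,0],"jaw":1},{"rotation":[0,0,0],"delta_pos":[0,0,0],"jaw":1},{"rotation":[0,0,0],"delta_pos":[0,0,0],"jaw":0.75},{"rotation":[0,0,0],"delta_pos":[0,0,0],"jaw":0.75},{"rotation":[0,0,0],"delta_pos":[0,0,0],"jaw":0.75}]'; python3 -m creep '[{"rotation":[0,-1,0],"delta_pos":[-0.02,0,0],"jaw":0.75},{"rotation":[0,0,0],"delta_pos":[-0.04,0,0],"jaw":0.7},{"rotation":[0,0,0],"delta_pos":[-0.04,0,0],"jaw":0.5},{"rotation":[0,0,0],"delta_pos":[-0.04,0,0],"jaw":0.4},{"rotation":[0,0,0],"delta_pos":[0,0,0],"jaw":0.15},{"rotation":[0,0,0],"delta_pos":[0,0,0],"jaw":0.15}]'; python3 go.py 520 -352 130 -45;  python3 go.py 520 -352 130 -30
```

```text
time: 7.4
position: [460.4, -83.1, 93.7]
eef_rot: [[0.025, -0.105, 0.994], [-0.003, 0.994, 0.105], [-1.0, -0.006, 0.024]]
wrist_force: [0.5, 0.2, 0.2]
width: 0.249
time: 8.0
position: [452.2, -82.4, 238.8]
eef_rot: [[0.037, -0.105, 0.994], [0.0, 0.994, 0.105], [-0.999, -0.004, 0.037]]
wrist_force: [-0.0, -0.5, -0.2]
width: 0.642
delta tool now mm [ 111.2 -274.8   35. ] | delta tool after turn [ 108.8 -142.7  238.6] turn deg [51.   2.1 -0.7]
delta tool now mm [ 111.2 -274.8   35. ] | delta tool after turn [ 108.8 -199.6  193.5] turn deg [36.   2.1 -0.5]
```

```bash
python3 -m creep '[{"rotation":[0,2,0],"delta_pos":[0,-0.03,0.004],"jaw":0.1},{"rotation":[0,0,0],"delta_pos":[0,-0.035,0.005],"jaw":0.1},{"rotation":[0,0,0],"delta_pos":[0,-0.035,0.005],"jaw":0.1},{"rotation":[0,0,0],"delta_pos":[0,-0.035,0.005],"jaw":0.1},{"rotation":[0,0,0],"delta_pos":[0,-0.035,0.005],"jaw":0.1},{"rotation":[0,0,0],"delta_pos":[0,-0.035,0.005],"jaw":0.1},{"rotation":[0,0,0],"delta_pos":[0,-0.035,0.004],"jaw":0.1},{"rotation":[0,0,0],"delta_pos":[0,-0.03,0.004],"jaw":0.1}]'; python3 -m creep '[{"rotation":[8.5,0,0],"delta_pos":[0.01,0,0],"jaw":0.1},{"rotation":[8.5,0,0],"delta_pos":[0.01,0,0],"jaw":0.1},{"rotation":[8.5,0,0],"delta_pos":[0.01,0,0],"jaw":0.1},{"rotation":[8.5,0,0],"delta_pos":[0.01,0,0],"jaw":0.1},{"rotation":[8.5,0,0],"delta_pos":[0.01,0,0],"jaw":0.1},{"rotation":[8.5,0,0],"delta_pos":[0.01,0,0],"jaw":0.1},{"rotation":[0,0,0],"delta_pos":[0,0,0],"jaw":0.1}]'; python3 go.py 520 -352 90 -45; python3 - <<'E'
from h import *
np.set_printoptions(precision=1,suppress=True)
a=grab_frame("top");b=grab_frame("side")
for n in("cap_center","bottle_seat","tin_center","drawer_handle","bottle_lugs"):
  z=dict(cap_center=19.5,bottle_seat=80,tin_center=33,drawer_handle=112,bottle_lugs=87.5)[n]
  for c in("top","side"):
    for r in place_of(n,c)[:3]: print(n,c,np.array(r["pixel"]),round(r["conf"],2),at_z(c,r["pixel"],z))
print(state()["position"],[proj(c,state()["position"]) for c in("top","side")])
u=cv2.resize(a[160:340,280:500],None,fx=1.8,fy=1.8*1.2,interpolation=2);v=cv2.resize(b[200:400,100:420],None,fx=1.25,fy=1.944,interpolation=2)
cv2.imwrite("pics/c3.png",np.hstack([u[:388],v[:388]]))
E
```

```text
time: 8.8
position: [514.2, -349.7, 226.6]
eef_rot: [[-0.014, -0.112, 0.994], [0.008, 0.994, 0.112], [-1.0, 0.009, -0.013]]
wrist_force: [-0.3, -0.1, -0.3]
width: 0.909
time: 9.5
position: [506.5, -350.3, 148.8]
eef_rot: [[-0.032, 0.713, 0.701], [0.02, 0.701, -0.712], [-0.999, -0.009, -0.037]]
wrist_force: [-0.3, -0.7, -0.7]
width: 0.898
delta tool now mm [58.3  8.9 12.8] | delta tool after turn [58.8  8.3 10.7] turn deg [-0.5 -2.1  0.5]
cap_center top [418.9 250.7] 0.7 [ 555.9 -251.5   19.5]
cap_center top [460.7 307. ] 0.47 [ 422.3 -343.8   19.5]
cap_center top [462.2 265.3] 0.46 [ 520.1 -352.3   19.5]
cap_center side [229.2 307.9] 0.83 [ 550.7 -254.5   19.5]
cap_center side [161.2 293.7] 0.72 [ 416.2 -339.3   19.5]
cap_center side [184.1 322.2] 0.71 [ 514.  -346.2   19.5]
bottle_seat top [329.1 241.2] 0.73 [572.3 -36.8  80. ]
bottle_seat top [460.9 267.9] 0.31 [ 508.7 -333.5   80. ]
bottle_seat side [306.3 242.6] 0.69 [567.2 -40.7  80. ]
tin_center top [358.7 244.4] 0.95 [ 570.6 -107.4   33. ]
tin_center top [327.6 241.7] 0.42 [577.7 -33.7  33. ]
tin_center side [288.8 274.8] 0.56 [ 579.8 -107.2   33. ]
drawer_handle top [353.6 288.3] 0.7 [462.8 -89.1 112. ]
drawer_handle top [461.7 269. ] 0.69 [ 503.5 -327.   112. ]
drawer_handle side [258.6 218.5] 0.61 [460.4 -87.9 112. ]
bottle_lugs top [327.2 243.1] 0.54 [566.9 -32.3  87.5]
bottle_lugs side [307.6 236. ] 0.8 [559.5 -29.5  87.5]
bottle_lugs side [373.6 185.6] 0.61 [548.1 201.8  87.5]
[ 508.8 -351.9  153. ] [array([478.3, 264.7]), array([167.7, 283.6])]
```

View pics/c3.png

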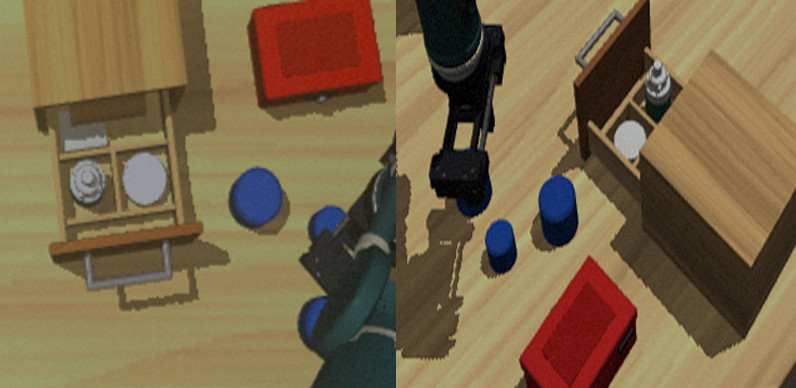

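The crop shows the drawer fully out. The bottle is in the +y cell at top crop (88,180), about (568,-36), and the tin is in the -y cell. The gripper is above and just left of the small cap. I'll correct position and go down over the cap.

```bash
python3 -m creep '[{"rotation":[-0.5,-2.1,0.5],"delta_pos":[0.01,0.008,0.009],"jaw":0},{"rotation":[0,0,0],"delta_pos":[0.02,0,0],"jaw":0},{"rotation":[0,0,0],"delta_pos":[0.02,0,0],"jaw":0},{"rotation":[0,0,0],"delta_pos":[0.01,0,0],"jaw":0},{"rotation":[0,0,0],"delta_pos":[0,0,0],"jaw":0}]'; python3 go.py 518.5 -350.5 9 -45
```

```text
time: 10.6
position: [522.7, -353.9, 93.4]
eef_rot: [[0.011, 0.705, 0.709], [-0.007, 0.709, -0.705], [-1.0, 0.002, 0.013]]
wrist_force: [0.2, 0.3, 1.0]
width: 1.002
delta tool now mm [84.3 -0.8 -6.5] | delta tool after turn [84.4 -0.6 -5.4] turn deg [ 0.2  0.7 -0.1]
```

```bash
python3 -m creep '[{"rotation":[0,0.7,0],"delta_pos":[0.02,-0.001,-0.005],"jaw":0},{"rotation":[0,0,0],"delta_pos":[0.02,0,0],"jaw":0},{"rotation":[0,0,0],"delta_pos":[0.015,0,0],"jaw":0},{"rotation":[0,0,0],"delta_pos":[0.015,0,0],"jaw":0},{"rotation":[0,0,0],"delta_pos":[0.005,0,0],"jaw":0},{"rotation":[0,0,0],"delta_pos":[0,0,0],"jaw":0}]'; python3 go.py 518.5 -350.5 9 -45
```

```text
time: 11.2
position: [519.3, -351.8, 14.7]
eef_rot: [[0.003, 0.705, 0.709], [0.001, 0.709, -0.705], [-1.0, 0.003, 0.001]]
wrist_force: [0.1, 0.6, -0.1]
width: 1.004
delta tool now mm [ 5.7  0.4 -1.5] | delta tool after turn [ 5.7  0.4 -1.5] turn deg [ 0.2  0.1 -0.1]
```

```bash
python3 -m creep '[{"rotation":[0,0,0],"delta_pos":[0.006,0,-0.0015],"jaw":0.2},{"rotation":[0,0,0],"delta_pos":[0,0,0],"jaw":0.4},{"rotation":[0,0,0],"delta_pos":[0,0,0],"jaw":1},{"rotation":[0,0,0],"delta_pos":[0,0,0],"jaw":1},{"rotation":[0,0,0],"delta_pos":[0,0,0],"jaw":1},{"rotation":[0,0,0],"delta_pos":[0,0,0],"jaw":1}]' 35; python3 -m creep '[{"rotation":[0,0,0],"delta_pos":[-0.02,0,0],"jaw":1},{"rotation":[0,0,0],"delta_pos":[-0.04,0,0],"jaw":1},{"rotation":[0,0,0],"delta_pos":[-0.04,0,0],"jaw":1},{"rotation":[0,0,0],"delta_pos":[-0.04,0,0],"jaw":1},{"rotation":[0,0,0],"delta_pos":[-0.04,0,0],"jaw":1},{"rotation":[0,0,0],"delta_pos":[0,0,0],"jaw":1}]';  python3 go.py 567 -36 190 -84; python3 go.py 567 -36 190 96
```

```text
time: 11.8
position: [520.0, -352.0, 11.0]
eef_rot: [[0.006, 0.705, 0.709], [-0.002, 0.709, -0.705], [-1.0, 0.003, 0.006]]
wrist_force: [0.8, 0.1, -0.4]
width: 0.528
time: 12.4
position: [517.7, -350.8, 196.3]
eef_rot: [[0.003, 0.705, 0.709], [0.001, 0.709, -0.705], [-1.0, 0.003, 0.002]]
wrist_force: [1.0, -0.8, 0.2]
width: 0.525
delta tool now mm [   6.7  258.1 -187. ] | delta tool after turn [   6.3   81.9 -308. ] turn deg [39.2  0.  -0.2]
delta tool now mm [   6.7  258.1 -187. ] | delta tool after turn [  6.3 -81.9 308. ] turn deg [-1.408e+02  2.000e-01  1.000e-01]
```

The cap is held: the opening reads 46 mm. I'll turn the tool so the jaws lie along the cabinet's y, then measure the bottle while the view is clear.

```bash
python3 -m creep '[{"rotation":[8,0,0],"delta_pos":[0,0,0],"jaw":1},{"rotation":[8,0,0],"delta_pos":[0,0,0],"jaw":1},{"rotation":[8,0,0],"delta_pos":[0,0,0],"jaw":1},{"rotation":[8,0,0],"delta_pos":[0,0,0],"jaw":1},{"rotation":[8,0,0],"delta_pos":[0,0,0],"jaw":1},{"rotation":[0,0,0],"delta_pos":[0,0,0],"jaw":1}]'; python3 - <<'E'
from h import *
np.set_printoptions(precision=1,suppress=True)
a=grab_frame("top");b=grab_frame("side")
q={}
for n,z in dict(bottle_seat=80,bottle_lugs=87.5,cap_center=0,cap_rim=0,drawer_floor=22).items():
  for c in("top","side"):
    for r in place_of(n,c)[:2]: print(n,c,np.array(r["pixel"]),round(r["conf"],2),at_z(c,r["pixel"],z))
p=state()["position"];print(p)
P=np.array([567,-35.5])
o=[]
for im,c in((a,"top"),(b,"side")):
    x,y=proj(c,[*P,95]).astype(int);k=im[y-30:y+30,x-25:x+25].copy();k=cv2.resize(k,None,fx=8,fy=8,interpolation=cv2.INTER_CUBIC)
    for z,col in((80,(0,0,255)),(96,(0,255,255)),(111,(0,255,0))):
        for r in {80:[23],96:[16],111:[7.5]}[z]:
            pts=np.array([proj(c,[P[0]+r*np.cos(t),P[1]+r*np.sin(t),z]) for t in np.linspace(0,6.3,40)])
            cv2.polylines(k,[np.int32((pts-[x-25,y-30]+.5)*8)],True,col,1)
    o.append(k)
cv2.imwrite("pics/c4.png",np.hstack(o))
E
```

```text
time: 13.0
position: [517.4, -350.6, 196.5]
eef_rot: [[0.005, 0.998, 0.063], [-0.001, 0.063, -0.998], [-1.0, 0.005, 0.001]]
wrist_force: [-0.3, 0.2, 0.7]
width: 0.53
bottle_seat top [327.  244.8] 0.91 [564.  -31.9  80. ]
bottle_seat side [307.6 244. ] 0.78 [572.3 -41.5  80. ]
bottle_lugs top [325.5 240.9] 0.58 [572.  -28.5  87.5]
bottle_lugs side [309.4 235.5] 0.83 [561.2 -25.5  87.5]
cap_center top [462.8 309.3] 0.81 [ 417.1 -353.4    0. ]
cap_center top [417.5 250.6] 0.6 [ 558.5 -251.6    0. ]
cap_center side [165.9 268.1] 0.89 [ 345.  -284.8    0. ]
cap_center side [157.9 294.2] 0.68 [ 397.  -340.3    0. ]
cap_rim top [459.2 308.1] 0.58 [ 420. -345.    0.]
cap_rim top [419.  254.5] 0.55 [ 549.  -254.8    0. ]
cap_rim side [161.8 303. ] 0.85 [ 423.8 -347.5    0. ]
cap_rim side [231.  315.5] 0.8 [ 556.9 -257.3    0. ]
drawer_floor top [340.6 244. ] 0.79 [573.4 -64.9  22. ]
drawer_floor side [299.5 265.7] 0.97 [569.8 -66.1  22. ]
[ 517.8 -350.9  197.3]
```

View pics/c4.png

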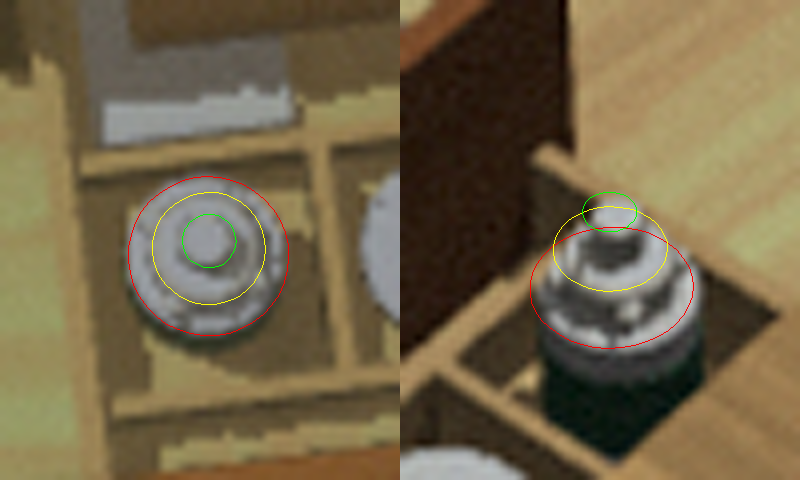

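Overlay check: the top view matches to under 1 px. The side view is shifted about 1 px to the right, roughly 1.5 mm. The bottle axis is therefore about (567.5,-35). I'll move the cap above it.

```bash
python3 -m creep '[{"rotation":[-1.2,0,0],"delta_pos":[0,0.004,-0.03],"jaw":1},{"rotation":[-1.2,0,0],"delta_pos":[0,0.004,-0.04],"jaw":1},{"rotation":[0,0,0],"delta_pos":[0,0.004,-0.04],"jaw":1},{"rotation":[0,0,0],"delta_pos":[0,0.004,-0.04],"jaw":1},{"rotation":[0,0,0],"delta_pos":[0,0.004,-0.04],"jaw":1},{"rotation":[0,0,0],"delta_pos":[0,0.004,-0.04],"jaw":1},{"rotation":[0,0,0],"delta_pos":[0,0.004,-0.03],"jaw":1},{"rotation":[0,0,0],"delta_pos":[0,0,-0.015],"jaw":1}]'; python3 -m creep '[{"rotation":[0,0,0],"delta_pos":[0,0,0],"jaw":1},{"rotation":[0,0,0],"delta_pos":[0,0,0],"jaw":1}]'; python3 go.py 567.5 -35 160 -84
```

```text
time: 14.4
position: [519.1, -68.4, 197.5]
eef_rot: [[0.01, 0.995, 0.103], [-0.003, 0.103, -0.995], [-1.0, 0.01, 0.004]]
wrist_force: [-0.3, -0.4, 0.1]
width: 0.524
time: 14.6
position: [519.1, -66.4, 197.8]
eef_rot: [[0.011, 0.994, 0.108], [-0.003, 0.108, -0.994], [-1.0, 0.01, 0.004]]
wrist_force: [0.5, -0.4, -0.7]
width: 0.527
delta tool now mm [ 38.2  51.1 -26.2] | delta tool after turn [ 37.8  51.5 -26.2] turn deg [ 0.2  0.3 -0.6]
```

```bash
python3 -m creep '[{"rotation":[0,0.3,-0.6],"delta_pos":[0,0.025,-0.014],"jaw":1},{"rotation":[0,0,0],"delta_pos":[0.01,0.025,-0.012],"jaw":1},{"rotation":[0,0,0],"delta_pos":[0.01,0,0],"jaw":1},{"rotation":[0,0,0],"delta_pos":[0.01,0,0],"jaw":1},{"rotation":[0,0,0],"delta_pos":[0,0,0],"jaw":1},{"rotation":[0,0,0],"delta_pos":[0,0,0],"jaw":1}]'; python3 go.py 567.5 -35 160 -84;python3 - <<'E'
from h import *
np.set_printoptions(precision=1,suppress=True)
b=grab_frame("side");a=grab_frame("top")
p=state()["position"];print(p)
c="side"
x,y=proj(c,[p[0],p[1],130]).astype(int);x0,y0=x-40,y-40;k=cv2.resize(b[y0:y0+75,x0:x0+80],None,fx=8,fy=8,interpolation=cv2.INTER_CUBIC)
def circ(P,r,z,col):
    pts=np.array([proj(c,[P[0]+r*np.cos(t),P[1]+r*np.sin(t),z]) for t in np.linspace(0,6.3,40)])
    cv2.polylines(k,[np.int32((pts-[x0,y0]+.5)*8)],True,col,1)
circ(p,23.5,p[2]-11,(0,255,255));circ(p,23.5,p[2]+28,(0,255,255))
B=(567.5,-35);circ(B,23,80,(0,0,255));circ(B,7.5,111,(0,255,0))
cv2.imwrite("pics/c5.png",k)
for n in("cap_center","cap_rim","bottle_lugs","bottle_seat"):print(n,[(np.array(r["pixel"]),round(r["conf"],2)) for r in place_of(n,c)[:3]])
print(proj(c,[p[0],p[1],p[2]+8.5]),proj(c,[p[0],p[1],p[2]-11]))
E
```

```text
time: 15.2
position: [566.5, -41.4, 166.4]
eef_rot: [[-0.001, 0.995, 0.102], [-0.002, 0.102, -0.995], [-1.0, -0.002, 0.002]]
wrist_force: [-0.5, 0.3, -0.6]
width: 0.528
delta tool now mm [ 6.4  1.7 -6.2] | delta tool after turn [ 6.4  1.7 -6.2] turn deg [-0.2  0.1  0.1]
[566.5 -41.2 166.7]
cap_center [(array([304.5, 212.6]), 0.73), (array([161.4, 294.4]), 0.73), (array([228.7, 309.2]), 0.63)]
cap_rim [(array([164.8, 300.6]), 0.86), (array([306. , 218.3]), 0.7), (array([229.1, 315.8]), 0.62)]
bottle_lugs [(array([307.5, 237.2]), 0.96)]
bottle_seat [(array([308.8, 244. ]), 0.65)]
[305.  212.6] [305.2 219. ]
```

View pics/c5.png

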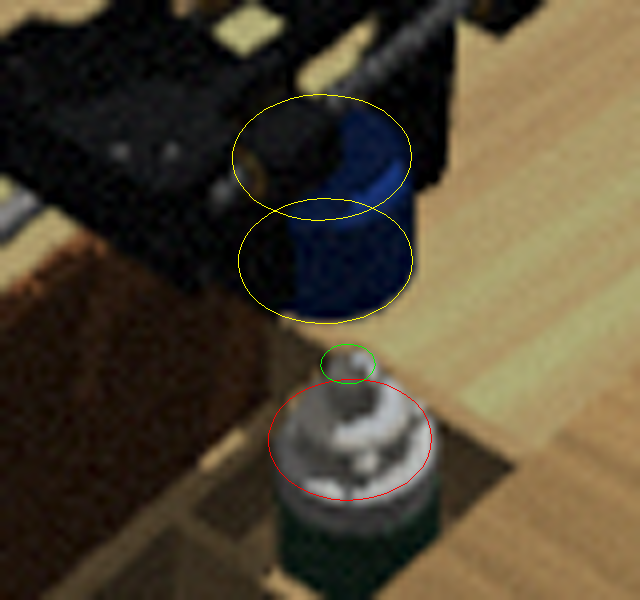

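Relative to the cap, the bottle sits about 5 crop px right, which is about 1 mm. I'll aim at (568,-34.3) and go down in steps.

```bash
python3 -m creep '[{"rotation":[0,0,0],"delta_pos":[0,0.002,-0.006],"jaw":1},{"rotation":[0,0,0],"delta_pos":[0.01,0,0],"jaw":1},{"rotation":[0,0,0],"delta_pos":[0.01,0,0],"jaw":1},{"rotation":[0,0,0],"delta_pos":[0.01,0,0],"jaw":1},{"rotation":[0,0,0],"delta_pos":[0.005,0,0],"jaw":1},{"rotation":[0,0,0],"delta_pos":[0,0,0],"jaw":1},{"rotation":[0,0,0],"delta_pos":[0,0,0],"jaw":1}]' 50; python3 go.py 568 -34.3 110 -84
```

```text
time: 16.2
position: [568.3, -33.4, 128.8]
eef_rot: [[-0.0, 0.995, 0.103], [-0.002, 0.103, -0.995], [-1.0, -0.0, 0.002]]
wrist_force: [0.1, -1.0, -0.8]
width: 0.521
delta tool now mm [18.8 -0.4  0.8] | delta tool after turn [18.8 -0.4  0.8] turn deg [-0.1  0.1  0. ]
```

```bash
python3 -m creep '[{"rotation":[0,0,0],"delta_pos":[0.008,0,0.001],"jaw":1},{"rotation":[0,0,0],"delta_pos":[0.006,0,0],"jaw":1},{"rotation":[0,0,0],"delta_pos":[0.004,0,0],"jaw":1},{"rotation":[0,0,0],"delta_pos":[0.002,0,0],"jaw":1},{"rotation":[0,0,0],"delta_pos":[0,0,0],"jaw":1}]'; python3 go.py 568 -34.3 101 -84
```

```text
time: 16.7
position: [568.8, -34.8, 107.4]
eef_rot: [[0.001, 0.995, 0.103], [-0.002, 0.103, -0.995], [-1.0, 0.0, 0.002]]
wrist_force: [-0.0, 0.0, -0.9]
width: 0.525
delta tool now mm [ 6.4 -0.7 -0.6] | delta tool after turn [ 6.4 -0.7 -0.6] turn deg [-0.1  0.1 -0. ]
```

```bash
python3 -m creep '[{"rotation":[0,0,0],"delta_pos":[0.003,0,-0.0005],"jaw":1},{"rotation":[0,0,0],"delta_pos":[0.002,0,0],"jaw":1},{"rotation":[0,0,0],"delta_pos":[0.001,0,0],"jaw":1},{"rotation":[0,0,0],"delta_pos":[0,0,0],"jaw":1}]'; python3 -m creep '[{"rotation":[0,0,0],"delta_pos":[0.002,0,0],"jaw":1},{"rotation":[0,0,0],"delta_pos":[0.002,0,0],"jaw":1}]'; python3 -m creep '[{"rotation":[0,0,0],"delta_pos":[0.002,0,0],"jaw":1},{"rotation":[0,0,0],"delta_pos":[0.002,0,0],"jaw":1}]'
```

```text
time: 17.1
position: [569.2, -34.3, 101.4]
eef_rot: [[0.002, 0.995, 0.103], [-0.002, 0.103, -0.995], [-1.0, 0.001, 0.002]]
wrist_force: [0.4, -0.3, 0.2]
width: 0.52
time: 17.3
position: [570.0, -34.7, 99.3]
eef_rot: [[0.003, 0.995, 0.103], [-0.003, 0.103, -0.995], [-1.0, 0.003, 0.003]]
wrist_force: [-3.9, -0.7, 10.9]
width: 0.526
time: 17.5
position: [571.2, -34.8, 99.1]
eef_rot: [[0.005, 0.995, 0.103], [-0.003, 0.103, -0.995], [-1.0, 0.005, 0.003]]
wrist_force: [-4.4, 1.2, 11.1]
width: 0.528
```

The bead is on the lugs: rim about 89 mm, 11 N. I'll correct the small x drift and push harder.

```bash
python3 -m creep '[{"rotation":[0,0,0],"delta_pos":[0.003,-0.002,0],"jaw":1},{"rotation":[0,0,0],"delta_pos":[0.004,-0.001,0],"jaw":1}]'; python3 -m creep '[{"rotation":[0,0,0],"delta_pos":[0.004,0,0],"jaw":1},{"rotation":[0,0,0],"delta_pos":[0.004,0,0],"jaw":1}]'
```

```text
time: 17.7
position: [571.1, -35.0, 97.3]
eef_rot: [[0.011, 0.995, 0.103], [-0.003, 0.103, -0.995], [-1.0, 0.011, 0.004]]
wrist_force: [-3.7, -0.4, 10.1]
width: 0.523
time: 17.9
position: [572.2, -35.1, 91.4]
eef_rot: [[0.014, 0.995, 0.103], [-0.003, 0.103, -0.995], [-1.0, 0.013, 0.004]]
wrist_force: [-4.6, 1.4, 6.2]
width: 0.528
```

The force dropped and z went to 91.4, where home was predicted at 91: that is the click. Now I'll press firmly and check.

```bash
python3 -m creep '[{"rotation":[0,0,0.5],"delta_pos":[0.003,-0.001,0],"jaw":1},{"rotation":[0,0,0],"delta_pos":[0.003,-0.001,0],"jaw":1}]'; python3 -m creep '[{"rotation":[0,0,0],"delta_pos":[0.004,-0.001,0],"jaw":1},{"rotation":[0,0,0],"delta_pos":[0.004,-0.001,0],"jaw":1}]'
```

```text
time: 18.1
position: [573.6, -34.5, 90.4]
eef_rot: [[0.029, 0.994, 0.102], [-0.001, 0.102, -0.995], [-1.0, 0.028, 0.004]]
wrist_force: [-4.4, 1.3, 20.4]
width: 0.521
time: 18.3
position: [577.5, -34.1, 90.4]
eef_rot: [[0.04, 0.994, 0.102], [0.0, 0.102, -0.995], [-0.999, 0.04, 0.004]]
wrist_force: [-4.3, 2.9, 19.7]
width: 0.524
```

The horizontal force and the x creep suggest I'm dragging the bottle and drawer inwards. I'll check the drawer before correcting.

```bash
python3 - <<'E'
from h import *
np.set_printoptions(precision=1,suppress=True)
b=grab_frame("side");a=grab_frame("top");p=np.array(state()["position"]);print(p,state()["wrist_force"])
for c in("side","top"):
  for n,z in dict(drawer_handle=112,cap_center=99.5,drawer_floor=22).items():
    for r in place_of(n,c)[:2]: print(c,n,np.array(r["pixel"]),round(r["conf"],2),at_z(c,r["pixel"],z))
cv2.imwrite("pics/c6.png",cv2.resize(b[170:320,210:400],None,fx=4,fy=4,interpolation=2))
E
```

```text
[577.8 -34.1  90.4] [-3.2  2.7 19. ]
side drawer_handle [262.3 219.8] 0.85 [469.4 -84.5 112. ]
side cap_center [312.5 237.3] 0.71 [578.2 -31.6  99.5]
side cap_center [159.2 293.1] 0.63 [ 474.8 -362.5   99.5]
side drawer_floor [300.9 268.9] 0.91 [579.1 -70.2  22. ]
top drawer_handle [351.2 284.4] 0.66 [471.4 -84.  112. ]
top cap_center [462.6 310. ] 0.97 [ 414.5 -327.6   99.5]
top cap_center [419.3 251.2] 0.77 [ 545.1 -238.1   99.5]
top drawer_floor [343.1 239.8] 0.87 [583.5 -71.   22. ]
```

View pics/c6.png

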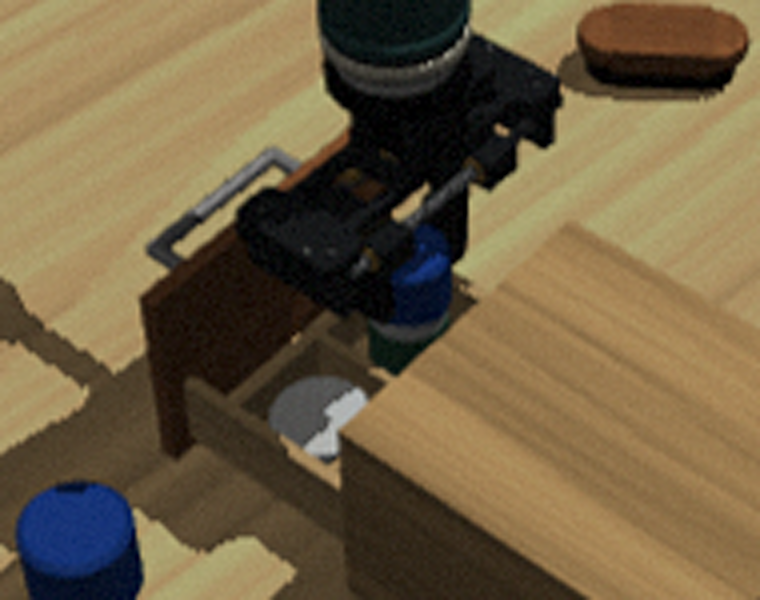

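The cap looks seated with its rim on the shoulder, but the drawer has been dragged in about 9 mm: the handle moved from x≈460 to 469. I'll draw it back out using the held bottle and straighten the tilt.

```bash
python3 -m creep '[{"rotation":[0,0,-0.8],"delta_pos":[0.003,-0.004,0],"jaw":1},{"rotation":[0,0,-0.8],"delta_pos":[0.003,-0.005,0],"jaw":1}]';  python3 -m creep '[{"rotation":[0,0,-0.8],"delta_pos":[0.003,-0.005,0],"jaw":1},{"rotation":[0,0,-0.8],"delta_pos":[0.003,-0.005,0],"jaw":1}]'
```

```text
time: 18.9
position: [575.9, -34.3, 90.9]
eef_rot: [[0.028, 0.995, 0.101], [-0.002, 0.101, -0.995], [-1.0, 0.027, 0.004]]
wrist_force: [2.5, 2.2, 9.6]
width: 0.529
time: 19.1
position: [574.5, -34.5, 90.9]
eef_rot: [[0.018, 0.995, 0.1], [-0.003, 0.1, -0.995], [-1.0, 0.018, 0.005]]
wrist_force: [2.5, 2.0, 8.7]
width: 0.525
```

```bash
python3 -m creep '[{"rotation":[0,0,-0.8],"delta_pos":[0.003,-0.006,0],"jaw":1},{"rotation":[0,0,-0.8],"delta_pos":[0.003,-0.006,0],"jaw":1}]';  python3 -m creep '[{"rotation":[0,0,-0.6],"delta_pos":[0.003,-0.007,0],"jaw":1},{"rotation":[0,0,-0.6],"delta_pos":[0.003,-0.007,0],"jaw":1}]';  python3 -m creep '[{"rotation":[0,0,-0.5],"delta_pos":[0.003,-0.007,0],"jaw":1},{"rotation":[0,0,-0.5],"delta_pos":[0.003,-0.007,0],"jaw":1}]'
```

```text
time: 19.3
position: [571.3, -34.9, 90.6]
eef_rot: [[0.008, 0.995, 0.098], [-0.005, 0.098, -0.995], [-1.0, 0.008, 0.006]]
wrist_force: [2.9, 2.5, 9.5]
width: 0.522
time: 19.5
position: [566.5, -35.4, 90.7]
eef_rot: [[0.007, 0.995, 0.097], [-0.006, 0.097, -0.995], [-1.0, 0.006, 0.006]]
wrist_force: [4.4, 3.4, 9.5]
width: 0.526
time: 19.7
position: [562.5, -36.0, 91.0]
eef_rot: [[0.011, 0.995, 0.096], [-0.006, 0.096, -0.995], [-1.0, 0.01, 0.007]]
wrist_force: [4.5, 3.4, 9.9]
width: 0.526
```

```bash
python3 -m creep '[{"rotation":[0,0,-0.6],"delta_pos":[0.004,-0.007,0],"jaw":1},{"rotation":[0,0,-0.6],"delta_pos":[0.004,-0.007,0],"jaw":1}]'; python3 -m creep '[{"rotation":[0,0,-0.6],"delta_pos":[0.004,-0.006,0],"jaw":1},{"rotation":[0,0,-0.6],"delta_pos":[0.004,-0.006,0],"jaw":1}]'; python3 - <<'E'
from h import *
np.set_printoptions(precision=1,suppress=True)
grab_frame("side");grab_frame("top");s=state();print(s["position"],s["wrist_force"])
for c in("side","top"):
  for n,z in dict(drawer_handle=112,drawer_floor=22,cap_center=99.5).items():
    for r in place_of(n,c)[:1]: print(c,n,np.array(r["pixel"]),round(r["conf"],2),at_z(c,r["pixel"],z))
E
```

```text
time: 19.9
position: [561.3, -36.2, 91.3]
eef_rot: [[0.018, 0.995, 0.094], [-0.006, 0.094, -0.996], [-1.0, 0.017, 0.008]]
wrist_force: [6.0, 3.8, 10.9]
width: 0.527
time: 20.1
position: [561.5, -36.2, 91.3]
eef_rot: [[0.023, 0.996, 0.092], [-0.006, 0.092, -0.996], [-1.0, 0.022, 0.008]]
wrist_force: [4.5, 3.5, 11.5]
width: 0.525
[561.5 -36.2  91.3] [ 4.8  3.9 10.5]
side drawer_handle [259.8 216.6] 0.89 [457.7 -82.1 112. ]
side drawer_floor [299.5 268.8] 0.75 [576.6 -72.3  22. ]
side cap_center [160.  295.7] 0.85 [ 481.6 -365.    99.5]
top drawer_handle [350.4 289.3] 0.92 [460.7 -82.1 112. ]
top drawer_floor [340.7 243.1] 0.68 [575.6 -65.1  22. ]
top cap_center [459.6 308.3] 0.85 [ 418.2 -321.3   99.5]
```

The drawer is back at its stop (handle x≈459). Now the final press, with a slight outward bias so it can't creep in.

```bash
python3 -m creep '[{"rotation":[0,0,-0.8],"delta_pos":[0.004,-0.004,0],"jaw":1},{"rotation":[0,0,-0.8],"delta_pos":[0.004,-0.004,0],"jaw":1}]'; python3 -m creep '[{"rotation":[0,0,-0.8],"delta_pos":[0.004,-0.004,0],"jaw":1}]'; python3 - <<'E'
from h import *
np.set_printoptions(precision=1,suppress=True)
for i in range(4):
  b=grab_frame("side");s=state();print(s["time"],np.array(s["position"]),np.array(s["wrist_force"]),np.array(s["eef_rot"])[:,0].round(3))
grab_frame("top")
for c in("side","top"):
  for n,z in dict(drawer_handle=112,drawer_floor=22).items():
    for r in place_of(n,c)[:1]: print(c,n,round(r["conf"],2),at_z(c,r["pixel"],z))
s=state();print(s["time"],np.array(s["position"]),np.array(s["wrist_force"]))
x0,y0=270,190
k=cv2.resize(b[y0:y0+75,x0:x0+80],None,fx=8,fy=8,interpolation=cv2.INTER_CUBIC)
cv2.imwrite("pics/c7.png",k)
E
```

```text
time: 20.7
position: [564.0, -35.7, 90.6]
eef_rot: [[0.017, 0.996, 0.09], [-0.007, 0.09, -0.996], [-1.0, 0.016, 0.008]]
wrist_force: [2.9, 3.3, 12.7]
width: 0.525
time: 20.8
position: [564.8, -35.7, 90.4]
eef_rot: [[0.013, 0.996, 0.09], [-0.008, 0.09, -0.996], [-1.0, 0.012, 0.009]]
wrist_force: [-1.0, 2.4, 17.0]
width: 0.523
20.85 [564.7 -35.7  90.4] [ 0.7  1.2 14.6] [ 0. -0. -1.]
20.9 [564.7 -35.7  90.4] [ 1.5  2.9 14.3] [ 0. -0. -1.]
20.95 [564.7 -35.7  90.4] [ 1.5  3.3 13.7] [ 0. -0. -1.]
21.0 [564.7 -35.7  90.4] [ 1.1  1.6 14.2] [ 0. -0. -1.]
side drawer_handle 0.88 [459.2 -85.1 112. ]
side drawer_floor 0.63 [565.3 -73.8  22. ]
top drawer_handle 0.62 [461.1 -84.3 112. ]
top drawer_floor 0.71 [574.6 -68.7  22. ]
21.25 [564.7 -35.7  90.4] [ 1.6  2.6 14. ]
```

View pics/c7.png

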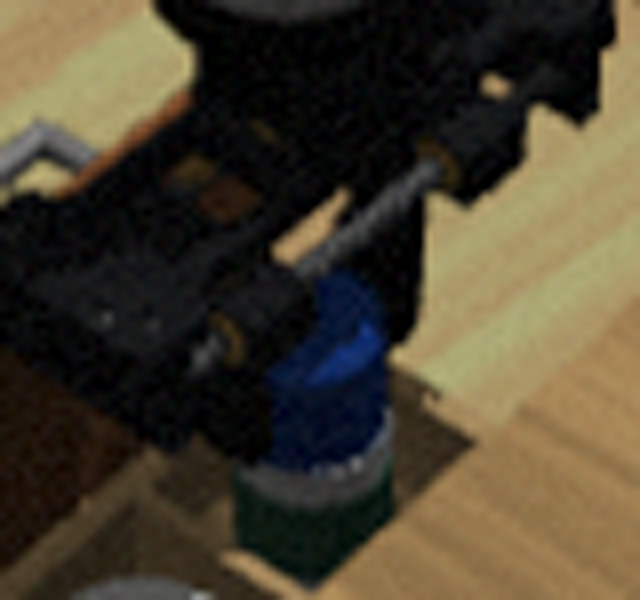

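The cap sits straight on the shoulder at crop (330,460). The press holds steady at 14 N, nothing is moving, and the drawer is out. Handing in.

```bash
python3 -c "
from bench import *
print(job_done());s=state();print(s['time'],s['position'],s['wrist_force'])"
```

```text
the job is handed in; nothing more can be done
None
the job is handed in; nothing more can be done
```

The cap is clicked home on the bottle and the job is handed in, ending with the gripper still holding the cap and pressing it down. No verdict was reported.

I pulled the drawer to its stop (about 139 mm of travel, then 26 N). I took the smallest of the three blue caps and pushed it over the lugs. The force rose to about 11 N, then dropped as the rim came down on the shoulder.

**What went wrong:** my first firm push after the click dragged the drawer in by about 9 mm. I drew it back to the stop using the held bottle before the final press.

**Last checks before handing in:**
- **Press:** the tool held still at z 90.4 mm, where I had predicted 91 for the cap fully home. It pressed down with a steady 14 N, and the sideways force was about 3 N.
- **Cap:** the side picture shows the rim resting straight on the shoulder, with the bottle upright. The tool was leaning about 0.015 rad.
- **Drawer:** the handle was at x≈459–461, against 460 at the stop. The network's two readings of the drawer-floor point disagreed by about 9 mm in x, so I relied on the handle.
- **Tin, brush and red box:** the arm never went near the brush or red box, and the tin was still in its cell when last seen. I didn't measure any of the three again at the end.

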